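# Trip test of the carousel lock

## Task

Before the die carousel is used, test its trip unit, the blue one on the bench: press and release its green test button so that the lever with the red ball drops, then lift the lever back up until it stays upright by itself, and let go. Leave the lever of the grey unit standing.

Things in the scene. Friction and masses are not known exactly. Their poses are not given: they have to be found in the camera images.
- trip_unit: Blue trip unit bolted to the bench, foot plate 160 x 90 mm, 64 mm wide housing, tower top 105 mm high. Origin on the bench under it; x points from lever end to button end, z up. Lever hinge: along y at x -35, z 70 mm. Green round button, 32 mm wide, on the tower: vertical axis at x +40, y 0, top 121 mm above the bench when out. Rest of housing: 90 mm high, front face at x -61 mm.
- red_ball (a point): Centre of the red ball, 28 mm diameter, at the end of the blue unit's lever (9 mm steel rod), 90 mm from the hinge, in the plane y = 0 of the unit. Up: x -19, z 159 mm in the unit's frame; dropped: x -125, z 70 mm, clear in front of the housing and free on both sides, where it can be pinched along the unit's y from above.
- trip_lever (a joint): Blue unit's lever, rad: 0 = fully up, leaning 0.175 past vertical to the button, held by its weight; 1.75 = dropped, level, pointing to the unit's -x. Ball in the unit's frame at v: x = -35 - 90 sin(v - 0.175), z = 70 + 90 cos(v - 0.175) mm. About 80 g. Beyond vertical (v above 0.175) it falls slowly, in 1 to 2 s; let go below 0.12 it settles at 0.
- test_button (a joint): Green test button of the blue unit, m: 0 = out, 0.007 = fully down. Sprung: about 4 N when fully down, comes out again when released. From about 0.004 on it tips the lever over.
- grey_lever (a joint): Lever of the grey unit, rad: a unit of the same shape and size as the blue one but with grey housing, black ball and yellow button, elsewhere on the bench. 0 = up (as at the start); it is to stay up.
There are look-alikes about, which are no part of the job. What is meant by the trip_unit is not orange, and is the smaller of those in its own colour.

How it is judged (in metres and radians):
On the way, in this order (a step that is already met when the one before it is completed fails the run):
1. the green test button is pushed in (more than 2.5 mm) (value of joint test_button above 0.0025 m).
2. the blue unit's lever has dropped (joint above 1.5 rad) and the button is out again (value of joint trip_lever above 1.5 rad and value of joint test_button below 0.0015 m), for 0.1 s.
At the end, for the whole second after the job is handed in: The blue unit's lever is up again (within 0.1 rad of fully up) and at rest, its test button is out (within 1.5 mm), and the grey unit's lever is up (within 0.1 rad) (value of joint each of trip_lever, grey_lever below 0.1 rad and velocity of joint trip_lever between -0.1 and 0.1 rad/s and value of joint test_button below 0.0015 m); the robot touches nothing.
It fails at once if the grey unit's lever is knocked over (more than 0.3 rad) (value of joint grey_lever above 0.3 rad).
It also fails if it takes over 48 s, if anything falls off the work surface, if the arm or the gripper's body presses on something with over 40 N, if the wrist force passes 120 N, or if a joint passes its speed limit or range.

## Robot

A 6-joint arm with a two-finger parallel gripper is mounted at the origin on the work surface. World frame = base frame: x ahead of the robot, y to its left, z up, the work surface at z = 0. Lengths are in mm, angles in rad, forces in N, time in s.
With the tool pointing down it reaches from about 375 to 900 mm from the base axis. Payload 3.1 kg.
Tool frame: the origin (TCP) lies at the very end of the fingers, on their centre line; the grasp point (between the pads) lies 19 mm behind it (ctrl.tcp_to_grasp is the distance from the TCP to the grasp point, in mm); z points along the fingers, y is the line along which they close (so a half turn about z gives the same grasp; the last joint's range is limited). The gripper opens to 87 mm and grips with 3 to 60 N. Pads are 19 mm wide; open, the fingers measure 117 mm over their backs; the gripper's body (75 mm by 190 mm) begins 51 mm behind the grasp point.
Start: joints at [1.095, 0.527, 1.433, -0, 1.181, -0.178], TCP at [183.345, 597.479, 222.548] pointing down, gripper open.
Joint ranges: [-3.08, 3.08], [-0.75, 2.2], [0.22, 2.44], [-1.43, 4.57], [0, 2.65], [-2.85, 2.85]. Speed limits (rad/s): [2.79, 2.79, 3.14, 3.14, 3.14, 3.14].

## Interface

Orientations are given as a rotation vector (axis times angle).
In Python, from bench import read_state, capture, workorder, spotter, ctrl gives the robot as it stands.
- The arm moves only by the tool servo_tool, never from a script. Its argument "motion" is text: rows parted by semicolons, each of 7 numbers parted by spaces: the shift along the tool's x, y, z in mm, then the turn, a rotation vector about the tool's x, y, z in rad, then the finger opening in mm, from 0 to 87. In form: tx ty tz ax ay az claw; .... A call has 1 to 12 rows; each row is the pose to reach, as a shift and turn from the pose commanded when the call began, along the tool's axes at that moment; what a row does not reach only later rows make up. A row lasts 1/10 s, in which the tool goes at most 50 mm and 8.59 degrees, less where a joint would pass 70% of its speed; a pose out of reach is approached as far as the arm can. A call with a gripper value outside its range is refused whole. The fingers move at their own pace and stop on an object; "force" is the grip in N (left out, the last holds). Time passes only in rows, so rows that repeat a pose let the fingers close. It gives the time, the measured TCP pose, the force, the opening and the grip force at its end, in the units of the state.
- read_state(): the state, without advancing time (a new reading comes with each control period).
- capture(name): name is "scene" or "top"; returns a dict with "color" (420x560x3 uint8, blue, green, red), "z_map" (420x560 float32, mm along the optical axis (not along the pixel's ray), 0 where there is no reading), "fov_y" (degrees; the focal length in pixels is half the picture's height over the tangent of half this angle, whatever the lens; pixels are square), "cx", "cy" (the principal point, pixels), "rvec" (rotation vector, rad) and "tvec" (3), from world to camera coordinates, as OpenCV has them. Camera axes: x right, y down, z forward; pixel columns grow to the right and rows downward; lengths in mm; the calibration is good to about 2 mm. A picture is of the moment at which its call begins.
- workorder.close_job(): hands the job in; it is judged then, once.
Trained networks look in a picture, given as the dict that the camera call returned (one of the last four; its "shot" number tells which), for a name from the list of things; names that differ only in an ending like _2 or _b are one class to them, and where a whole thing is asked for, a point or a joint stands for the part that bears it (a point fixed in the world has none). Each returns a list of dicts, best first, with "p" (0 to 1); they miss things now and then, are a little off and sometimes report something else, mostly with a low value. They report only what shows in the picture. A call takes as long as a camera call. They do not tell look-alikes from the thing itself.
- spotter.spot_in(picture, query): "xyz" ([x, y, z] in mm, in world coordinates, good to about 4 mm: the middle of the surface that is visible of it).
- spotter.regions_of(picture, query): "pixels" (420x560 bool, what is visible of it).
The state is a dict: "time": time; "qpos": joint angles; "qd": joint speeds; "effort": joint torques, N m; "ee_pos": TCP position; "tool_rot": TCP orientation; "contact_force": force on the tool from outside, world axes, zero at the start; "ft_torque": the same for the moment, N m; "grip_width": opening from 0.0 (shut) to 1.0 (fully open); "gripper_force": force on a finger pad.
Only numpy, scipy, OpenCV 4.12 (cv2) and the standard library are available. Lean on these libraries where they do the work, as an engineer would, in place of code of your own. Each camera call takes 0.05 s, during which the arm holds its last target. There are 200 camera calls.

## Working session

There is one attempt and no reset: what is moved stays moved. The work goes in short steps, Python scripts to look and compute and a tool call to move; the robot and the scene stay as the last step left them, time stands still between calls to the robot, and variables do not carry over. Pictures are saved under pics/ and viewed, at most 10 in all, crops included, and the job is handed in when it is done.

Besides the shell and the picture viewer there is one more tool, called after "Emit:" in YAML: its name, and indented under it one key for each argument. servo_tool: Moves the arm, as the interface text tells. Its arguments: {"type":"object","properties":{"motion":{"type":"string"},"force":{"type":"number"}},"required":["motion"]}

```bash
mkdir -p pics; cat > h.py <<'E'
import numpy as np, cv2
from scipy.spatial.transform import Rotation as R
def K(p):
    f=p["color"].shape[0]/2/np.tan(np.radians(p["fov_y"])/2); return f
def cloud(p):
    f=K(p); z=p["z_map"]; v,u=np.mgrid[:z.shape[0],:z.shape[1]]
    c=np.dstack([(u-p["cx"])/f*z,(v-p["cy"])/f*z,z])
    w=(c-np.ravel(p["tvec"]))@R.from_rotvec(np.ravel(p["rvec"])).as_matrix()
    w[z==0]=np.nan
    return w
def proj(p,X):
    f=K(p); c=R.from_rotvec(np.ravel(p["rvec"])).apply(X)+np.ravel(p["tvec"])
    return c[...,:2]/c[...,2:]*f+[p["cx"],p["cy"]]
E
python3 - <<'E'
from h import *
from bench import *
a=capture("scene");b=capture("top")
cv2.imwrite("pics/a.png",a["color"]);cv2.imwrite("pics/b.png",b["color"])
for n,p in(("scene",a),("top",b)):
    for q in("trip_unit","red_ball","test_button","grey_lever"):
        for d in spotter.spot_in(p,q): print(n,q,np.round(d["xyz"]),round(d["p"],2),proj(p,np.array(d["xyz"])).round())
s=read_state();print(s["time"],s["ee_pos"],s["tool_rot"])
E
```

```text
scene trip_unit [356. 250.  90.] 0.89 [326. 170.]
scene trip_unit [ 617. -171.   71.] 0.68 [280. 297.]
scene red_ball [ 318. -310.  154.] 0.8 [146. 231.]
scene red_ball [286. 269. 218.] 0.74 [315. 120.]
scene red_ball [ 568. -165.  160.] 0.73 [266. 254.]
scene test_button [ 375. -286.  123.] 0.65 [171. 248.]
scene test_button [ 626. -146.  124.] 0.62 [291. 276.]
scene test_button [372. 280. 169.] 0.46 [339. 145.]
scene grey_lever [575. 156. 155.] 0.77 [365. 198.]
top trip_unit [323. 260. 115.] 0.89 [165. 275.]
top trip_unit [ 577. -144.   85.] 0.71 [335. 171.]
top trip_unit [ 338. -281.   78.] 0.66 [392. 269.]
top trip_unit [570. 158. 168.] 0.21 [207. 167.]
top red_ball [281. 268. 236.] 0.82 [148. 296.]
top red_ball [ 568. -162.  166.] 0.72 [346. 168.]
top red_ball [ 317. -299.  170.] 0.66 [409. 279.]
top test_button [364. 283. 171.] 0.8 [149. 257.]
top test_button [ 618. -149.  121.] 0.55 [338. 151.]
top test_button [ 363. -283.  122.] 0.52 [397. 258.]
top grey_lever [570. 155. 165.] 0.55 [208. 167.]
0.5 [183.33248217 597.46689075 222.52432707] [-4.66036208e-01 -3.10681843e+00  5.62494753e-05]
```

View pics/a.png

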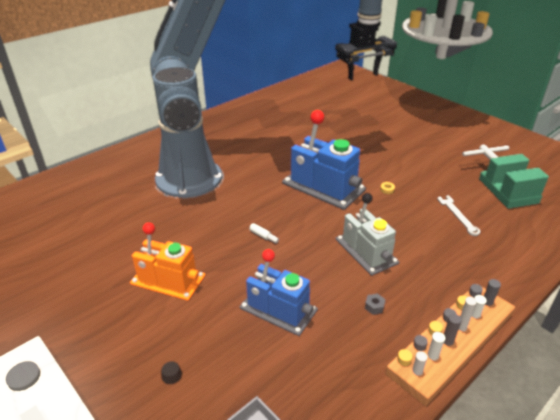

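View pics/b.png

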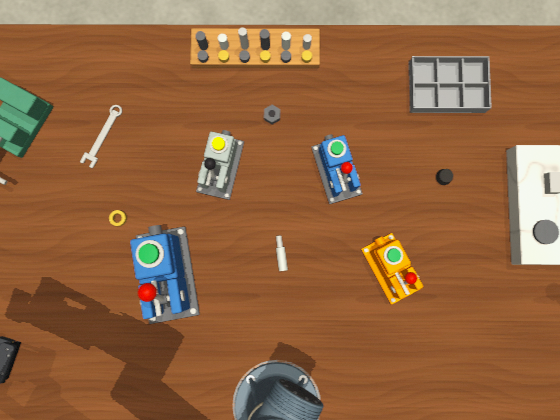

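Candidates: the large blue unit at top-view (165,275), the small blue at (337,168) and the orange at (392,269). The one meant is the small blue: it isn't orange, and it's the smaller of the two blue ones. Next I measure it and confirm it in a crop.

```bash
python3 - <<'E'
from h import *
from bench import *
for n in("top","scene"):
    p=capture(n); w=cloud(p); hsv=cv2.cvtColor(p["color"],cv2.COLOR_BGR2HSV)
    near=(np.hypot(w[...,0]-600,w[...,1]+155)<130)
    H,S,V=cv2.split(hsv)
    f=K(p);C=-R.from_rotvec(np.ravel(p["rvec"])).as_matrix().T@np.ravel(p["tvec"])
    Rm=R.from_rotvec(np.ravel(p["rvec"])).as_matrix()
    def atz(uv,z):
        d=Rm.T@np.array([(uv[0]-p["cx"])/f,(uv[1]-p["cy"])/f,1]); return C+d*(z-C[2])/d[2]
    for nm,m,z in(("green",(H>45)&(H<80)&(S>120),121),("red",((H<6)|(H>174))&(S>170)&(w[...,2]>140),159)):
        m=m&near; v,u=np.nonzero(m); print(n,nm,m.sum(),u.mean().round(1),v.mean().round(1),"ray",atz((u.mean(),v.mean()),z).round(1),"cloud med",np.nanmedian(w[m],0).round(1))
    g=near&(w[...,2]>4)&(w[...,2]<110)
    r=near&(w[...,2]>5)
    if n=="top":
        k=near&(w[...,2]>3)&(w[...,2]<25)
        print("foot",cv2.minAreaRect(w[k][:,:2].astype(np.float32)))
        print("housing",cv2.minAreaRect(w[near&(w[...,2]>80)&(w[...,2]<108)][:,:2].astype(np.float32)))
        im=cv2.resize(p["color"][120:215,280:400],None,fx=6,fy=6,interpolation=cv2.INTER_CUBIC);cv2.imwrite("pics/c.png",im)
E
```

```text
top green 120 336.6 147.6 ray [ 626.6 -145.   121. ] cloud med [ 626.2 -145.6  121. ]
top red 102 346.2 167.5 ray [ 571.1 -162.5  159. ] cloud med [ 568.8 -161.   168.4]
foot ((598.0747680664062, -156.49020385742188), (254.3814239501953, 256.45635986328125), 8.736926078796387)
housing ((593.693359375, -155.1962890625), (130.00257873535156, 65.8134536743164), 17.719907760620117)
scene green 120 291.7 279.0 ray [ 631.2 -148.3  121. ] cloud med [ 630.6 -148.6  120.3]
scene red 127 268.2 254.8 ray [ 571.2 -161.6  159. ] cloud med [ 576.9 -166.6  166.2]
```

View pics/c.png

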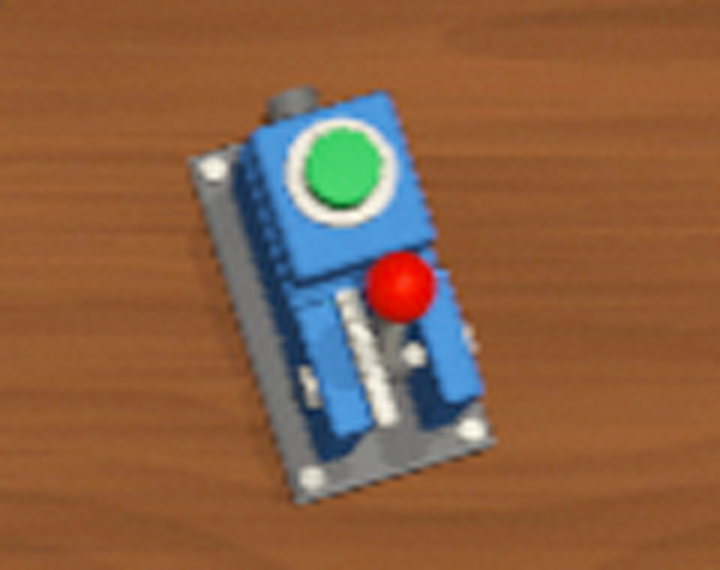

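The crop shows the small blue unit: green button at about (344,167), red ball up at about (400,287), and the foot plate yawed about 17° with its lever end toward the robot. The sizes fit: ball to button is 59 mm and the button top is at z 121. The big blue one is about 1.4 times larger. I'll go over the button high up, with fingers closed.

Emit:
servo_tool:
  motion: "0 0 -50 0 0 0 0; 0 0 -90 0 0 0 0; -643 -580 -90 0 0 -0.594 0; -643 -580 -90 0 0 -0.594 0; -643 -580 -90 0 0 -0.594 0; -643 -580 -90 0 0 -0.594 0; -643 -580 -90 0 0 -0.594 0; -643 -580 -90 0 0 -0.594 0; -643 -580 -90 0 0 -0.594 0; -643 -580 -90 0 0 -0.594 0; -643 -580 -90 0 0 -0.594 0; -643 -580 -90 0 0 -0.594 0"
  force: 10

```text
time: 1.8
ee_pos: [435.5, 175.9, 313.0]
tool_rot: [-0.463, 3.106, 0.0]
contact_force: [0.8, 1.2, -0.2]
grip_width: 0.03
gripper_force: 0.0
```

Emit:
servo_tool:
  motion: "-90 -364 0 0 0 0 0; -90 -364 0 0 0 0 0; -90 -364 0 0 0 0 0; -90 -364 0 0 0 0 0; -90 -364 0 0 0 0 0; -90 -364 0 0 0 0 0; -90 -364 0 0 0 0 0; -90 -364 0 0 0 0 0; -90 -364 100 0 0 0 0; -90 -364 120 0 0 0 0; -90 -364 120 0 0 0 0; -90 -364 120 0 0 0 0"

```text
time: 3.0
ee_pos: [624.3, -143.1, 188.3]
tool_rot: [0.462, -3.099, -0.008]
contact_force: [0.3, 0.4, -0.1]
grip_width: 0.004
gripper_force: 0.0
```

Emit:
servo_tool:
  motion: "-3 -4 45 0 0 0 0; -3 -4 60 0 0 0 0; -3 -4 60 0 0 0 0; -3 -4 60 0 0 0 0"

```text
time: 3.4
ee_pos: [631.9, -147.2, 134.1]
tool_rot: [-0.464, 3.106, -0.002]
contact_force: [-0.1, -0.6, -0.5]
grip_width: 0.006
gripper_force: 0.0
```

```bash
python3 - <<'E'
from h import *
from bench import *
s=read_state();print(s["ee_pos"],s["contact_force"],s["tool_rot"])
a=capture("scene");b=capture("top")
im=np.hstack([cv2.resize(a["color"][220:340,220:340],(400,400)),cv2.resize(b["color"][110:210,285:385],(400,400))]);cv2.imwrite("pics/d.png",im)
E
```

```text
[ 631.93433085 -147.24388772  134.12317341] [-0.11641447 -0.60222011 -0.49168701] [-4.63559238e-01  3.10550468e+00 -1.62459250e-03]
```

View pics/d.png

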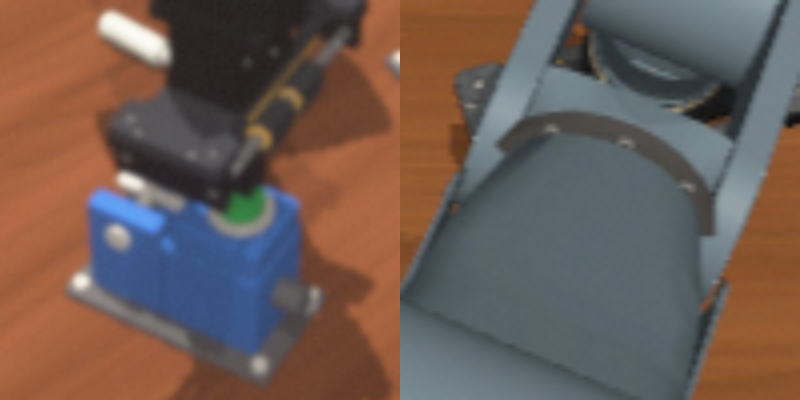

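The closed fingers are over the green button (scene crop at about (240,205)). Pressing now in small steps.

Emit:
servo_tool:
  motion: "3 0 8 0 0 0 0; 3 0 13 0 0 0 0; 3 0 13 0 0 0 0; 3 0 13 0 0 0 0"

```text
time: 3.9
ee_pos: [628.1, -148.1, 119.7]
tool_rot: [0.464, -3.107, 0.0]
contact_force: [-0.3, -0.1, 1.2]
grip_width: 0.005
gripper_force: 0.6
```

Contact at z ≈ 120.

Emit:
servo_tool:
  motion: "0 0 3 0 0 0 0; 0 0 5 0 0 0 0; 0 0 5 0 0 0 0; 0 0 5 0 0 0 0"

```text
time: 4.3
ee_pos: [628.3, -148.1, 114.7]
tool_rot: [-0.464, 3.107, -0.0]
contact_force: [-1.2, -0.8, 2.5]
grip_width: 0.006
gripper_force: 1.7
```

Emit:
servo_tool:
  motion: "0 0 -40 0 0 0 0; 0 0 -85 0 0 0 87; 0 0 -110 0 0 0 87; 0 -100 -110 0 0 0 87; 0 -150 -110 0 0 0 87; 0 -200 -110 0 0 0 87; 0 -200 -110 0 0 0 87; 0 -200 -110 0 0 0 87; 0 -200 -110 0 0 0 87; 0 -200 -110 0 0 0 87; 0 -200 -110 0 0 0 87; 0 -200 -110 0 0 0 87"

```text
time: 5.5
ee_pos: [686.8, -337.4, 225.0]
tool_rot: [-0.466, 3.107, 0.0]
contact_force: [-0.4, 0.3, 0.2]
grip_width: 0.923
gripper_force: 0.0
```

```bash
python3 - <<'E'
from h import *
from bench import *
s=read_state();print(s["ee_pos"],s["contact_force"],s["tool_rot"],s["time"])
for n in("top","scene"):
    p=capture(n); w=cloud(p); H,S,V=cv2.split(cv2.cvtColor(p["color"],cv2.COLOR_BGR2HSV))
    m=((H<6)|(H>174))&(S>170)&(np.hypot(w[...,0]-530,w[...,1]+180)<130); v,u=np.nonzero(m)
    Rm=R.from_rotvec(np.ravel(p["rvec"])).as_matrix();C=-Rm.T@np.ravel(p["tvec"])
    if len(u):
        d=Rm.T@np.array([(u.mean()-p["cx"])/K(p),(v.mean()-p["cy"])/K(p),1]); print(n,m.sum(),(C+d*(70-C[2])/d[2]).round(1),np.nanmedian(w[m],0))
    for q in spotter.spot_in(p,"red_ball"): print(np.round(q["xyz"]),q["p"])
    cv2.imwrite(f"pics/e_{n}.png",p["color"])
E
```

```text
[ 686.77295895 -337.44915583  225.02651086] [-0.42342475  0.28030164  0.15530352] [-4.66362049e-01  3.10671797e+00  3.22565726e-04] 5.5
[282. 270. 237.] 0.97
[287. 269. 218.] 0.78
[ 319. -310.  154.] 0.76
```

View pics/e_scene.png

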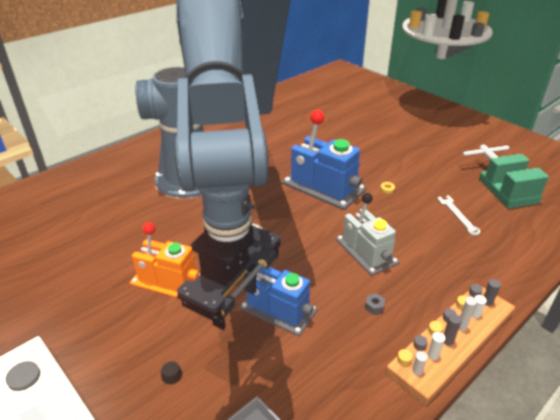

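Emit:
servo_tool:
  motion: "0 0 -50 0 0 0 87; 0 50 -80 0 0 0 87; 0 370 -80 0 0 0 87; 0 370 -80 0 0 0 87; 0 370 -80 0 0 0 87; 0 370 -80 0 0 0 87; 0 370 -80 0 0 0 87; 0 370 -80 0 0 0 87; 0 370 -80 0 0 0 87; 0 370 -80 0 0 0 87; 0 370 -80 0 0 0 87; 0 370 -80 0 0 0 87"

```text
time: 6.9
ee_pos: [579.2, 13.6, 304.7]
tool_rot: [-0.462, 3.107, -0.001]
contact_force: [-0.2, 0.7, 0.2]
grip_width: 0.999
gripper_force: 0.0
```

```bash
cat > look.py <<'E'
from h import *
from bench import *
import sys
z0=float(sys.argv[1])
s=read_state();print(s["ee_pos"],s["contact_force"],s["tool_rot"],s["time"])
for n in("top","scene"):
    p=capture(n); w=cloud(p); H,S,V=cv2.split(cv2.cvtColor(p["color"],cv2.COLOR_BGR2HSV))
    m=((H<6)|(H>174))&(S>170)&(np.hypot(w[...,0]-530,w[...,1]+180)<130); v,u=np.nonzero(m)
    Rm=R.from_rotvec(np.ravel(p["rvec"])).as_matrix();C=-Rm.T@np.ravel(p["tvec"])
    if len(u):
        d=Rm.T@np.array([(u.mean()-p["cx"])/K(p),(v.mean()-p["cy"])/K(p),1]); print(n,m.sum(),u.mean(),v.mean(),(C+d*(z0-C[2])/d[2]).round(1),np.nanmedian(w[m],0))
    cv2.imwrite(f"pics/{sys.argv[2]}_{n}.png",p["color"])
E
python3 look.py 70 f
```

```text
[579.22832949  13.5803695  304.74725974] [-0.23218823  0.72644348  0.17617307] [-4.62105791e-01  3.10668844e+00 -1.39509873e-03] 6.9
top 96 354.9166666666667 214.8125 [ 470.1 -193.8   70. ] [ 468.75125129 -192.33024294   79.1910524 ]
scene 98 229.76530612244898 267.0612244897959 [ 469.  -193.8   70. ] [ 475.4363907  -198.5384531    78.17947154]
```

View pics/f_scene.png

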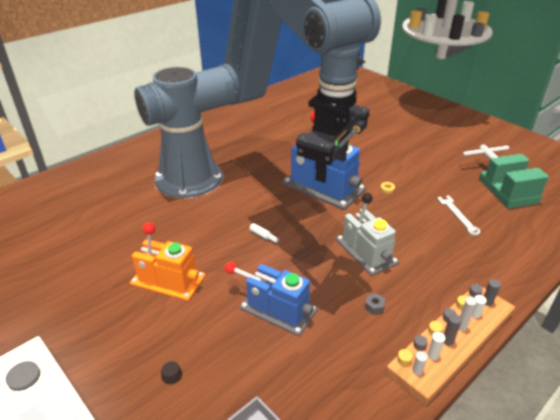

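The lever is down, with the ball at scene (230,267). Both cameras measure it at (470,-194,70), exactly as predicted, and the grey lever still stands. Now above the ball.

Emit:
servo_tool:
  motion: "165 -167 0 0 0 0 87; 165 -167 0 0 0 0 87; 165 -167 0 0 0 0 87; 165 -167 0 0 0 0 87; 165 -167 0 0 0 0 87; 165 -167 100 0 0 0 87; 165 -167 150 0 0 0 87; 165 -167 170 0 0 0 87; 165 -167 170 0 0 0 87; 165 -167 170 0 0 0 87"

```text
time: 8.0
ee_pos: [467.2, -193.1, 131.3]
tool_rot: [0.459, -3.102, -0.008]
contact_force: [-0.3, 0.2, 1.0]
grip_width: 0.998
gripper_force: 0.0
```

Emit:
servo_tool:
  motion: "0 0 0 0 0 0 87; 0 0 0 0 0 0 87"

```text
time: 8.2
ee_pos: [470.8, -194.5, 136.1]
tool_rot: [-0.462, 3.105, -0.004]
contact_force: [-0.3, -0.4, -0.1]
grip_width: 0.994
gripper_force: 0.0
```

Emit:
servo_tool:
  motion: "0 0 40 0 0 0 87; 0 0 70 0 0 0 87; 0 0 85 0 0 0 87; 0 0 85 0 0 0 87; 0 0 85 0 0 0 87; 0 0 85 0 0 0 24; 0 0 85 0 0 0 24; 0 0 85 0 0 0 24; 0 0 85 0 0 0 24; 0 0 85 0 0 0 24; 0 0 85 0 0 0 24; 0 0 85 0 0 0 24"
  force: 8

```text
time: 9.4
ee_pos: [469.5, -193.2, 49.6]
tool_rot: [0.464, -3.107, -0.0]
contact_force: [0.2, -0.0, 0.1]
grip_width: 0.449
gripper_force: 0.0
```

Emit:
servo_tool:
  motion: "0 0 0 0 0 0 20; 0 0 0 0 0 0 20; 0 0 0 0 0 0 20; 0 0 0 0 0 0 20; 0 0 0 0 0 0 20; 0 0 0 0 0 0 20"
  force: 10

```text
time: 10.0
ee_pos: [469.2, -192.6, 49.5]
tool_rot: [0.463, -3.107, -0.002]
contact_force: [1.0, 4.1, -0.1]
grip_width: 0.312
gripper_force: 10.0
```

Pinched (27 mm, 10 N). Lifting along the arc with the tool kept vertical; the ball pivots between the pads.

Emit:
servo_tool:
  motion: "-0.3 0.5 -7 0 0 0 20; -1 1 -13.5 0 0 0 20; -2.5 1 -20 0 0 0 20; -4 1 -26.6 0 0 0 20; -6.5 1 -33 0 0 0 20; -9 1 -39 0 0 0 20; -12 1 -45 0 0 0 20; -15.5 1 -51 0 0 0 20; -19.5 1 -56.5 0 0 0 20; -24 1 -61.5 0 0 0 20; -24 1 -61.5 0 0 0 20; -24 1 -61.5 0 0 0 20"

```text
time: 11.2
ee_pos: [492.4, -185.4, 111.2]
tool_rot: [-0.464, 3.107, -0.001]
contact_force: [-1.1, -1.3, 0.3]
grip_width: 0.306
gripper_force: 10.0
```

Emit:
servo_tool:
  motion: "-5 0 -5 0 0 0 20; -10 0 -9 0 0 0 20; -15.5 0 -13 0 0 0 20; -21 0 -17 0 0 0 20; -27 0 -20 0 0 0 20; -33 0 -22.5 0 0 0 20; -39.5 0 -24.5 0 0 0 20; -46 0 -26.5 0 0 0 20; -52.5 0 -27.5 0 0 0 20; -59 0 -28.5 0 0 0 20; -66 0 -28.5 0 0 0 20; -70 0 -28.5 0 0 0 20"

```text
time: 12.4
ee_pos: [560.0, -164.5, 139.6]
tool_rot: [-0.464, 3.107, -0.0]
contact_force: [-0.8, -0.4, 1.1]
grip_width: 0.308
gripper_force: 10.0
```

Emit:
servo_tool:
  motion: "-4 0 0 0 0 0 20; -8 0 0.5 0 0 0 20; -9 0 0.5 0 0 0 20; -9 0 0.5 0 0 0 20; -9 0 0.5 0 0 0 20"

```text
time: 12.9
ee_pos: [567.5, -162.3, 138.9]
tool_rot: [0.463, -3.107, -0.0]
contact_force: [-0.4, -1.5, -1.2]
grip_width: 0.311
gripper_force: 10.0
```

Emit:
servo_tool:
  motion: "-2 0 0.3 0 0 0 20; -2 0 0.3 0 0 0 20; -2 0 0.3 0 0 0 50; -2 0 0.3 0 0 0 87; -2 0 0.3 0 0 0 87; -2 0 0.3 0 0 0 87; -2 0 0.3 0 0 0 87; -2 0 0.3 0 0 0 87; -2 0 0.3 0 0 0 87; -2 0 0.3 0 0 0 87"

```text
time: 13.9
ee_pos: [569.7, -161.6, 138.8]
tool_rot: [-0.464, 3.107, -0.0]
contact_force: [0.2, 0.3, -0.6]
grip_width: 0.942
gripper_force: 0.0
```

Emit:
servo_tool:
  motion: "0 0 -30 0 0 0 87; 0 0 -70 0 0 0 87; 0 0 -110 0 0 0 87; 0 0 -160 0 0 0 87; 0 150 -160 0 0 0 87; 0 220 -160 0 0 0 87; 0 220 -160 0 0 0 87; 0 220 -160 0 0 0 87; 0 220 -160 0 0 0 87; 0 220 -160 0 0 0 87; 0 220 -160 0 0 0 87; 0 220 -160 0 0 0 87"

```text
time: 15.1
ee_pos: [506.2, 47.7, 298.9]
tool_rot: [-0.462, 3.107, -0.001]
contact_force: [-0.3, 0.2, 0.3]
grip_width: 0.997
gripper_force: 0.0
```

```bash
python3 look.py 159 g
```

```text
[506.15227392  47.7008612  298.85454046] [-0.29374253  0.17920877  0.26726013] [-4.61769843e-01  3.10695264e+00 -1.13699307e-03] 15.1
top 102 346.1470588235294 167.4607843137255 [ 571.1 -162.4  159. ] [ 568.92643764 -160.65849799  169.48721888]
scene 126 268.24603174603175 254.83333333333334 [ 571.3 -161.6  159. ] [ 577.76680107 -166.42370917  166.35765225]
```

View pics/g_scene.png

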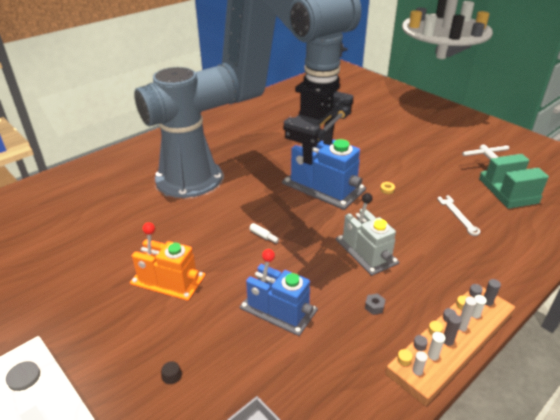

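The blue unit's ball is back up at scene (268,255), the same pixel as at the start. The grey lever is still up at (367,200), and the gripper is clear of everything.

```bash
python3 -c "
from bench import workorder;print(workorder.close_job())"
```

```text
the job is handed in; nothing more can be done
None
```

I pressed and released the small blue unit's test button, its lever dropped, and I lifted it back to its starting position, where it stays up by itself. The grey lever still stands, and I handed the job in at about 15 s; no verdict was returned.

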